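Centre the wobbly dessert cup on the scale pan and zero the scale

TASK

The small blue footed dessert cup stands off-centre on the round pan of the counter scale: with light taps of the closed fingertips low on its foot, nudge it into the middle of the pan, so that its foot stands wholly inside the dark ring, and take the hand away from it. Then press the red zero button on the scale right down and let it come up again. The cup wobbles and tips easily: never grip it, put the fingers round it, lift it, tip it or strike it, keep it on the pan, and leave everything else where it stands.

Things in the scene. Friction and masses are not known exactly. Their poses are not given: they have to be found in the camera images.
- coupe: blue ceramic footed dessert cup, loose, 110 to 220 g, round about its z (up); origin: centre of its underside. Foot: a disc of radius 30 mm, its vertical edge from 1.5 to 13 mm up; the sole is flat only over the middle 38 mm, so the cup rocks by 0.13 rad. Stem 16 to 22 mm wide; bowl from 24 mm up, at most 48 mm wide, rim 66 mm up. Starts 14 to 21 mm off the pan's middle, in any direction
- coupe_mid (a point): point on the blue cup's axis, 30 mm above its underside. Pushed low on the foot's edge (12 mm up or lower) the cup slides; pushed on the bowl it rocks or tips. A push of 1 to 3 N moves it; over 15 N, over 0.3 m/s or tilted over 0.3 rad it counts as struck or tipped
- pan_center (a point): middle of the top face of the scale's pan, the place for the cup (z up). The pan is a fixed level disc of radius 46 mm and 8 mm thick with no rim, its top 71 mm above the counter and 26 mm above the scale's housing, on a central neck of radius 18 mm; its face is white, with a dark ring printed from radius 38 to 42.5 mm
- scale: grey counter scale, fixed, 220 mm (its x) by 150 mm (its y), housing top 45 mm above the counter. Origin: centre of its underside on the counter. The pan's middle lies 45 mm along its +x from the origin; the button lies 72 mm along -x and 35 mm along -y; a small dark blank display lies beside the button
- zero_button_top (a point): centre of the top of the red zero button, 26 mm wide, which stands above a small dark housing on top of the scale; it is pushed straight down
- zero_button (a joint): travel of the zero button in m: 0 when up, 0.006 right down; a spring returns it, and fully down takes about 4 N. It counts as pressed past 0.0045
- spare_coupe: spare white footed cup, same shape and size as the blue one, standing on the counter beside the scale; loose, leave alone. Origin: centre of its underside
- shaker: amber glass shaker with a steel cap, 44 mm wide, 85 mm tall, standing on the counter beside the scale; loose, leave alone. Origin: centre of its underside
- milk_jug: steel jug with a side handle, 80 mm wide, 100 mm tall; loose, leave alone. Origin: centre of its underside
- saucer: white plate, 130 mm wide, 16 mm tall; loose, leave alone. Origin: centre of its underside
- sugar_jar: white jar with a red cap, 76 mm wide, 120 mm tall; loose, leave alone. Origin: centre of its underside
- bar_spoon: spoon lying on the counter, 190 mm long; loose, leave alone
- tumbler: copper-coloured beaker, 72 mm wide, 110 mm tall; loose, leave alone. Origin: centre of its underside
Mind the look-alikes: they are no part of the job. What is shaped like the coupe but yellow is not meant.

How it is judged:
By the outcome, as a careful person would: the job done as asked, in the order asked, and still so for the second after the job is handed in, with the robot touching nothing.
It also fails if it takes over 48 s, if anything falls off the work surface, if the arm or the gripper's body presses on something with over 40 N, if the wrist force passes 120 N, or if a joint passes its speed limit or range.

ROBOT

A 6-joint arm with a two-finger parallel gripper is mounted at the origin on the work surface. World frame = base frame: x ahead of the robot, y to its left, z up, the work surface at z = 0. Lengths are in m, angles in rad, forces in N, time in s.
With the tool pointing down it reaches from about 0.35 to 0.775 m from the base axis. Payload 7.3 kg.
Tool frame: the origin (TCP) lies at the very end of the fingers, on their centre line; the grasp point (between the pads) lies 19 mm behind it; x points along the fingers, y is the direction in which the jaws open and shut, and the axes are right-handed (so a half turn about x gives the same grasp; the last joint's range is limited). The gripper opens to 92 mm and grips with 3 to 60 N. Pads are 19 mm wide; open, the fingers measure 130 mm over their backs; the gripper's body (75 mm by 190 mm) begins 47 mm behind the grasp point.
Start: joints at [1.084, 0.342, 1.524, -0, 1.275, -0.146], TCP at [0.175, 0.495, 0.227] pointing down, gripper open.
Joint ranges: [-2.53, 2.53], [-0.77, 2.02], [0.04, 2.7], [-1, 4.14], [0.28, 2.66], [-3.11, 3.11]. Speed limits (rad/s): [2.57, 2.57, 3.14, 3.14, 3.14, 3.14].

INTERFACE

Orientations are given as [roll, pitch, yaw] about the fixed x, y, z axes, in that order (R = Rz(yaw) Ry(pitch) Rx(roll)).
In Python, from cell import observe, vision, job gives the robot as it stands.
- The arm moves only by the tool send_rows, never from a script. Its argument "motion" is a list of rows, each an object with "hand": the opening, from -1 (shut) to 1 (fully open), so that 0 is half open; "slide": the shift along the tool's x, y, z in mm, a list of three; "spin": the turn about the tool's x in rad. In form: [{"hand": hand, "slide": [tx, ty, tz], "spin": spin}, ...]. A call has 1 to 8 rows; each row shifts and turns the pose as measured when the row begins, along the tool's axes as they then stand; what a row does not reach is not made up. A row lasts 1/10 s, in which the tool goes at most 50 mm and 8.59 degrees, less where a joint would pass 70% of its speed; a pose out of reach is approached as far as the arm can. A call with a gripper value outside its range is refused whole. The fingers move at their own pace and stop on an object; "grip_force" is the grip in N (left out, the last holds). Time passes only in rows, so rows that do not move let the fingers close. It gives the time, the measured TCP pose, the force and the opening at its end, in the units of the state.
- observe(): the state, without advancing time (a new reading comes with each control period).
- vision.read_camera(name): name is "side" or "top" or "wrist"; returns a dict with "pixels" (400x640x3 uint8, blue, green, red), "range_z" (400x640 float32, m along the optical axis (not along the pixel's ray), 0 where there is no reading), "fx", "fy", "cx", "cy" (pixels), "world_from_camera" (4x4, takes a point from camera to world coordinates); the wrist camera has in their place "T_tool_cam" (4x4, takes a point from camera to tool coordinates, whose origin is the TCP and whose axes are the tool frame's). Camera axes: x right, y down, z forward; pixel columns grow to the right and rows downward; lengths in m; the calibration is good to about 2 mm. A picture is of the moment at which its call begins: read the wrist's pose just before it.
- job.hand_in(): hands the job in, once; it reports no verdict.
Trained networks look in a picture, given as the dict that the camera call returned (one of the last four; its "shot" number tells which), for a name from the list of things; names that differ only in an ending like _2 or _b are one class to them, and where a whole thing is asked for, a point or a joint stands for the part that bears it (a point fixed in the world has none). Each returns a list of dicts, best first, with "conf" (0 to 1); they miss things now and then, are a little off and sometimes report something else, mostly with a low value. They report only what shows in the picture. A call takes as long as a camera call. They do not tell look-alikes from the thing itself.
- vision.search_frame(picture, thing): "uv" ([column, row] in pixels, amid what is visible of it).
- vision.cut_out(picture, thing): "mask" (400x640 bool, what is visible of it) and "uv" ([column, row] in pixels, amid what is visible of it).
The state is a dict: "time": time; "qpos": joint angles; "qvel": joint speeds; "joint_efforts": joint torques, N m; "tool_pos": TCP position; "tool_rot": TCP orientation; "contact_force": force on the tool from outside, world axes, zero at the start; "torque": the same for the moment, N m; "opening": finger opening in m.
Only numpy, scipy, OpenCV 4.12 (cv2) and the standard library are available. Lean on these libraries where they do the work, as an engineer would, in place of code of your own. Each camera call takes 0.05 s, during which the arm holds its last target.

## Working session

There is one attempt and no reset: what is moved stays moved. The work goes in short steps, Python scripts to look and compute and a tool call to move; the robot and the scene stay as the last step left them, time stands still between calls to the robot, and variables do not carry over. Pictures are saved under pics/ and viewed, and the job is handed in when it is done.

Besides the shell and the picture viewer there is one more tool, called after ">>>" as a command line: name --argument value ..., lists and objects as JSON in quotes. send_rows: Moves the arm, as the interface text tells. Its arguments: {"type":"object","properties":{"motion":{"type":"array","items":{"type":"object","properties":{"hand":{"type":"number"},"slide":{"type":"array","items":{"type":"number"}},"spin":{"type":"number"}}}},"grip_force":{"type":"number"}},"required":["motion"]}

```bash
ls; mkdir -p pics; python3 - <<'E'
from cell import observe, vision
import cv2, pickle
print(observe())
for n in ("top","side"):
    p=vision.read_camera(n); cv2.imwrite(f"pics/{n}0.png",p["pixels"]); pickle.dump(p,open(f"{n}0.pkl","wb"))
    print(n,p["fx"],p["cx"],p["cy"],p["world_from_camera"])
E
```

```text
pics
{'time': 0.0, 'qpos': array([ 1.08398234e+00,  3.42755291e-01,  1.52499948e+00, -8.35113686e-07,
        1.27539059e+00, -1.46011185e-01]), 'qvel': array([ 0.0007061 ,  0.00082039, -0.00048955,  0.00025455, -0.00137321,
       -0.00116176]), 'joint_efforts': array([ 8.71402572e-04, -4.31242096e+01, -2.44218671e+01,  7.17372377e-02,
        5.61437861e-02, -1.24230228e-04]), 'tool_pos': array([0.17527521, 0.49445645, 0.22603418]), 'tool_rot': array([-1.71629321,  1.56924362, -2.05709577]), 'contact_force': array([0.76737977, 0.01827281, 0.53055055]), 'torque': array([-0.01260818,  0.00925507,  0.01706888]), 'opening': 0.09182631964524875}
top 418.225677486108 316.48600362114126 192.03636326286295 [[ 2.56262700e-02 -9.87890935e-01  1.53018939e-01  3.94120370e-01]
 [-9.99671592e-01 -2.53318172e-02  3.87390935e-03 -1.21163624e-03]
 [ 4.92478735e-05 -1.53067960e-01 -9.88215663e-01  1.20795436e+00]
 [ 0.00000000e+00  0.00000000e+00  0.00000000e+00  1.00000000e+00]]
side 424.6484664549771 322.48729414141627 195.55268318012565 [[ 0.92824722 -0.26981786  0.25603793  0.2537955 ]
 [-0.37168154 -0.69964033  0.61020999 -0.71867806]
 [ 0.01448891 -0.6615903  -0.74972551  0.97686779]
 [ 0.          0.          0.          1.        ]]
```

View pics/top0.png

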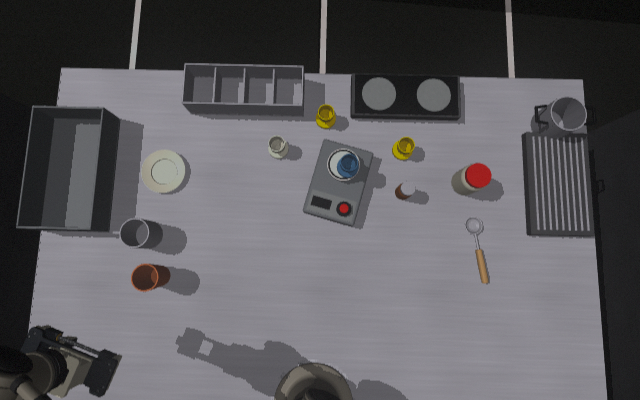

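View pics/side0.png

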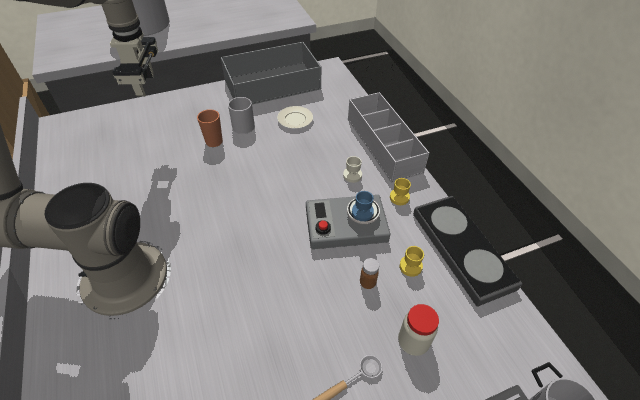

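Candidates in the top picture: the blue cup on the scale pan at (347,165), yellow look-alikes at (326,117) and (404,149), and the white spare at (278,147). I choose the blue one on the pan. In the side picture it is at (364,207) and the red button is at (323,227).

```bash
cat > h.py <<'E'
import numpy as np, cv2, pickle
from scipy.spatial.transform import Rotation as R
def Tpose(pos,rpy):
    T=np.eye(4);T[:3,:3]=R.from_euler('xyz',rpy).as_matrix();T[:3,3]=pos;return T
def cloud(p,T):
    z=p["range_z"];v,u=np.mgrid[:z.shape[0],:z.shape[1]]
    P=np.stack([(u-p["cx"])/p["fx"]*z,(v-p["cy"])/p["fy"]*z,z],-1)
    W=P@T[:3,:3].T+T[:3,3]; W[z==0]=np.nan; return W
def circ(pts):
    A=np.c_[2*pts,np.ones(len(pts))];s=np.linalg.lstsq(A,(pts**2).sum(1),rcond=None)[0]
    return s[:2],np.sqrt(s[2]+s[0]**2+s[1]**2)
E
python3 - <<'E'
from h import *
p=pickle.load(open("top0.pkl","rb"));W=cloud(p,p["world_from_camera"]);b=p["pixels"].astype(int)
sub=np.zeros(W.shape[:2],bool);sub[130:235,295:385]=1
z=W[...,2]
hs=sub&(abs(z-.045)<.006)
r=cv2.minAreaRect((W[hs][:,:2]*1000).astype(np.float32));print("housing",r,hs.sum(),np.median(z[hs]))
red=sub&(b[...,2]>120)&(b[...,1]<60);print("red",W[red].mean(0),z[red].min(),z[red].max())
blue=sub&(b[...,0]>b[...,2]+35);print("blue",blue.sum(),W[blue].mean(0),np.nanmax(z[blue]))
rim=blue&(z>.13);print("rim",W[rim].mean(0),rim.sum())
pan=sub&(abs(z-.071)<.006);print("pan",W[pan].mean(0),pan.sum())
for n,(u,v) in dict(spare=(278,147),y1=(326,117),y2=(404,149),shaker=(407,189),jar=(477,177)).items(): print(n,W[v,u])
c=cv2.resize(p["pixels"][125:235,285:425],None,fx=5,fy=5,interpolation=cv2.INTER_CUBIC);cv2.imwrite("pics/crop0.png",c)
E
```

```text
housing ((605.856689453125, -56.8565673828125), (149.82838439941406, 219.8622589111328), 75.22946166992188) 2911 0.04484344287601294
red [ 0.52818817 -0.07206552  0.06696633] 0.06211629558701648 0.07158884165872226
blue 217 [nan nan nan] 0.14067462666105657
rim [ 0.64110345 -0.08008198  0.1364884 ] 47
pan [ 0.63735792 -0.05749816  0.07060469] 480
spare [0.70664294 0.11866307 0.0264712 ]
y1 [ 0.8005434  -0.01880553  0.02773021]
y2 [ 0.70954566 -0.24708823  0.02836779]
shaker [ 0.58300241 -0.24315298  0.08301561]
jar [ 0.6139926  -0.42116432  0.11875114]
```

View pics/crop0.png

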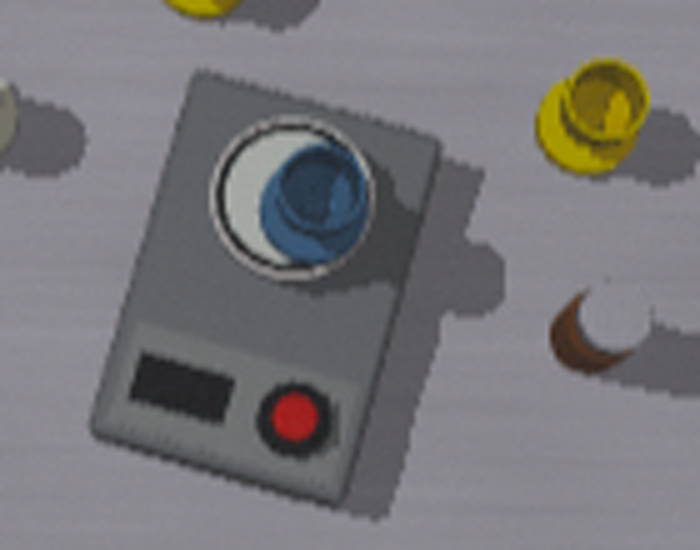

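```bash
cat >> h.py <<'E'
def toolmove(s,target,zdir=None):
    """remaining shift in tool axes mm, and spin to bring tool z to horizontal direction zdir"""
    M=Tpose(s["tool_pos"],s["tool_rot"])[:3,:3]
    d=M.T@(np.array(target)-s["tool_pos"])*1000
    out=None
    if zdir is not None:
        l=M.T@np.r_[zdir,0]; out=np.arctan2(-l[1],l[2])
    return np.round(d,1),out
E
python3 - <<'E'
from h import *
from cell import observe,vision
s=observe();p=vision.read_camera("wrist");print(p["T_tool_cam"],p["fx"])
M=Tpose(s["tool_pos"],s["tool_rot"])[:3,:3];print(M)
a=np.array([.009,.016]);a/=np.hypot(*a)
print(toolmove(s,[.60,-.10,.30],[0.3,.95]))
E
```

```text
[[-1.26693679e-03 -2.50394686e-01  9.68143014e-01 -1.57441591e-01]
 [ 9.99999184e-01 -1.57684289e-04  1.26784208e-03 -1.87003644e-04]
 [-1.64799976e-04  9.68143831e-01  2.50394681e-01 -6.66466425e-02]
 [ 0.00000000e+00  0.00000000e+00  0.00000000e+00  1.00000000e+00]] 282.6714007468991
[[-6.27387048e-04  3.34217742e-01  9.42495680e-01]
 [-1.20690560e-03  9.42494926e-01 -3.34218278e-01]
 [-9.99999075e-01 -1.34718753e-03 -1.87939846e-04]]
(array([ -73.4, -418.5,  599. ]), np.float64(-1.6056931830328252))
```

>>> send_rows --motion '[{"hand": -1, "slide": [-10, 0, 0], "spin": 0.14}, {"hand": -1, "slide": [-10, 0, 0], "spin": 0.14}, {"hand": -1, "slide": [-10, 0, 0], "spin": 0.14}, {"hand": -1, "slide": [-10, 0, 0], "spin": 0.14}, {"hand": -1, "slide": [-10, 0, 0], "spin": 0.14}, {"hand": -1, "slide": [0, 0, 0], "spin": 0.14}, {"hand": -1, "slide": [0, 0, 0], "spin": 0.14}, {"hand": -1, "slide": [0, 0, 0], "spin": 0.14}]' --grip_force 10

```text
time: 0.95
tool_pos: [0.1746, 0.4933, 0.2755]
tool_rot: [-0.554, 1.563, -2.058]
contact_force: [-0.7, -0.8, -0.6]
opening: 0.0326
```

>>> send_rows --motion '[{"hand": -1, "slide": [0, 0, 0], "spin": 0.14}, {"hand": -1, "slide": [0, 0, 0], "spin": 0.14}, {"hand": -1, "slide": [0, 0, 0], "spin": 0.14}]'

```text
time: 1.25
tool_pos: [0.1744, 0.4928, 0.2747]
tool_rot: [-0.117, 1.561, -2.059]
contact_force: [0.2, 0.2, -0.6]
opening: 0.0082
```

```bash
python3 - <<'E'
from h import *
from cell import observe
s=observe();print(s["time"],s["tool_pos"],s["opening"],s["qpos"])
print(toolmove(s,[.643,-.087,.25],[-.3,-.95]))
E
```

```text
1.25 [0.17436906 0.49283801 0.27466   ] 0.008220032666359933 [1.08405537e+00 3.10523037e-01 1.43604884e+00 1.82826741e-05
 1.40486299e+00 1.45538000e+00]
(array([ 27.5, 647.1, 370. ]), np.float64(-0.06545752503054983))
```

>>> send_rows --motion '[{"hand": -1, "slide": [0, 40, 23], "spin": 0}, {"hand": -1, "slide": [0, 40, 23], "spin": 0}, {"hand": -1, "slide": [0, 40, 23], "spin": 0}, {"hand": -1, "slide": [0, 40, 23], "spin": 0}, {"hand": -1, "slide": [0, 40, 23], "spin": 0}, {"hand": -1, "slide": [0, 40, 23], "spin": 0}, {"hand": -1, "slide": [0, 40, 23], "spin": 0}, {"hand": -1, "slide": [0, 40, 23], "spin": 0}]'

```text
time: 2.05
tool_pos: [0.4083, 0.1978, 0.2736]
tool_rot: [-0.285, 1.559, -2.223]
contact_force: [0.8, 0.2, 0.5]
opening: 0.0004
```

```bash
python3 - <<'E'
from h import *
from cell import observe
s=observe();print(s["time"],s["tool_pos"],s["opening"],s["qpos"])
print(toolmove(s,[.643,-.087,.25],[-.3,-.95]))
E
```

```text
2.05 [0.40827312 0.1978253  0.27361549] 0.00041790803238380867 [ 0.28701972  0.18015898  1.61345397 -0.00722949  1.35763578  0.65491328]
(array([ 24.6, 321.3, 181.6]), np.float64(-0.06047398415222093))
```

>>> send_rows --motion '[{"hand": -1, "slide": [3, 40, 23], "spin": -0.01}, {"hand": -1, "slide": [3, 40, 23], "spin": -0.01}, {"hand": -1, "slide": [3, 40, 23], "spin": -0.01}, {"hand": -1, "slide": [3, 40, 23], "spin": -0.01}, {"hand": -1, "slide": [3, 40, 23], "spin": -0.01}, {"hand": -1, "slide": [3, 40, 23], "spin": -0.01}, {"hand": -1, "slide": [3, 40, 22], "spin": 0}, {"hand": -1, "slide": [3, 40, 22], "spin": 0}]'

```text
time: 2.85
tool_pos: [0.658, -0.093, 0.2483]
tool_rot: [-0.54, 1.559, -2.417]
contact_force: [1.8, -0.5, 0.4]
opening: 0.0003
```

```bash
cat > look.py <<'E'
import sys
from h import *
from cell import observe,vision
n=sys.argv[1]
s=observe();p=vision.read_camera("wrist")
T=Tpose(s["tool_pos"],s["tool_rot"])@p["T_tool_cam"]
pickle.dump((s,p,T),open(n+".pkl","wb"));cv2.imwrite(f"pics/{n}.png",p["pixels"])
print(s["time"],s["tool_pos"],s["contact_force"],s["qpos"])
E
python3 look.py w1
```

```text
2.85 [ 0.65799715 -0.09304503  0.248253  ] [ 1.80001246 -0.45559529  0.37442158] [-0.25098436  0.60345991  1.03852254 -0.00980169  1.5062395   0.05594968]
```

View pics/w1.png

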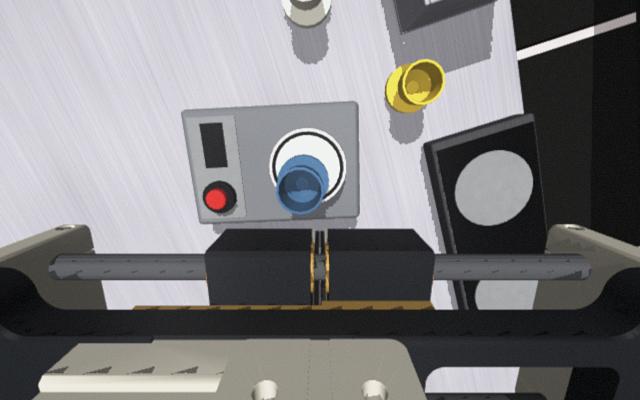

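```bash
python3 - <<'E'
from h import *
s,p,T=pickle.load(open("w1.pkl","rb"))
Wt=cloud(p,p["T_tool_cam"])
for u,v in [(210,240),(260,232),(260,245),(260,270),(300,300),(320,235),(320,265),(318,240),(380,240),(430,240),(320,280),(120,265),(300,320),(330,325)]: print(u,v,np.round(Wt[v,u]*1000,1))
W=cloud(p,T);z=W[...,2];b=p["pixels"].astype(int)
sub=np.zeros(z.shape,bool);sub[95:225,175:365]=1
hs=sub&(abs(z-.045)<.004)
r=cv2.minAreaRect((W[hs][:,:2]*1000).astype(np.float32));print("housing",r,np.median(z[hs]))
red=sub&(b[...,2]>120)&(b[...,1]<80);print("red",np.nanmean(W[red],0),np.nanmax(z[red]))
blue=sub&(b[...,0]>b[...,2]+35)
print("blue z",np.nanpercentile(z[blue],[0,5,50,95,100]))
# foot: top edge level .084 approx
fm=blue&(z<.088)&(z>.075);rm=blue&(z>.131)
for n,m in(("foot",fm),("rim",rm)):
    q=W[m][:,:2]; h=cv2.convexHull((q*1000).astype(np.float32))[:,0];print(n,m.sum(),np.median(z[m]),circ(h),cv2.minEnclosingCircle((q*1000).astype(np.float32)))
pw=sub&(abs(z-.071)<.004)&~blue;h=cv2.convexHull((W[pw][:,:2]*1000).astype(np.float32))[:,0];print("pan",circ(h),cv2.minEnclosingCircle(h),np.median(z[pw]))
E
```

```text
210 240 [ 250.6 -168.6   97.6]
260 232 [-73.4 -18.  -36. ]
260 245 [-85.2 -15.6 -36.6]
260 270 [-89.4 -15.  -31.3]
300 300 [-89.1  -4.6 -22.1]
320 235 [ -8.2   1.  -10. ]
320 265 [-81.3   0.9 -28.6]
318 240 [-14.9  -0.1  -9.7]
380 240 [-80.6  18.3 -36.3]
430 240 [249.7 170.6  97. ]
320 280 [-36.5   1.    1.9]
120 265 [-81.8 -57.8 -28.8]
300 320 [-101.9   -3.6  -25.4]
330 325 [-103.7    3.1  -25.5]
housing ((607.4195556640625, -55.37116241455078), (148.1151123046875, 217.90927124023438), 75.10999298095703) 0.04456699935582542
red [ 0.52883018 -0.07078685  0.06562163] 0.06803259784646859
blue z [0.0433864  0.08244377 0.10270707 0.13654158 0.1378509 ]
foot 586 0.08326641995944567 (array([642.13045355, -78.60379821]), np.float64(29.37604025906822)) ((642.0427856445312, -78.70088958740234), 29.841400146484375)
rim 495 0.1360126614668956 (array([642.16566772, -78.68186726]), np.float64(23.41608168275672)) ((642.2080688476562, -78.8251953125), 23.73586082458496)
pan (array([606.42169797, -74.22405473]), np.float64(78.43677737232585)) ((608.4208984375, -69.9532470703125), 87.9811782836914) 0.07059138951851202
```

```bash
python3 - <<'E'
from h import *
s,p,T=pickle.load(open("w1.pkl","rb"))
Wt=cloud(p,p["T_tool_cam"]);W=cloud(p,T);z=W[...,2];b=p["pixels"].astype(int)
f=(Wt[...,0]>-55)&(Wt[...,0]<3)&(abs(Wt[...,2])<15)
q=Wt[f]*1000;print("finger",f.sum(),np.nanpercentile(q,[0,5,95,100],axis=0).round(1))
c=np.array([.6509,-.0669])
near=np.hypot(W[...,0]-c[0],W[...,1]-c[1])<.055
pw=near&(abs(z-.071)<.003)
h=cv2.convexHull((W[pw][:,:2]*1000).astype(np.float32))[:,0].astype(float)
for i in range(4):
    C,r=circ(h);e=abs(np.hypot(*(h-C).T)-r);h=h[e<max(1,2*np.median(e))]
print("pan",C,r,len(h))
dark=pw&(b.sum(2)<200);print("ring",circ(W[dark][:,:2]*1000),dark.sum())
E
```

```text
finger 247861 [[-117.8 -499.7 -511.2]
 [-109.7 -367.7 -220. ]
 [ 981.6 1026.7  143.1]
 [ 998.6 1388.   421.6]]
pan [650.66045964 -67.11964082] 45.55262586538357 37
ring (array([650.14671379, -67.66579039]), np.float64(40.18432657655194)) 286
```

```bash
python3 - <<'E'
from h import *
from cell import observe
s,p,T=pickle.load(open("w1.pkl","rb"))
Wt=cloud(p,p["T_tool_cam"])*1000
f=(Wt[...,0]>-55)&(Wt[...,0]<3)&(abs(Wt[...,2])<15)
print("finger",f.sum(),np.nanpercentile(Wt[f],[0,5,50,95,100],axis=0).round(1))
s=observe()
a=toolmove(s,[.607,-.125,.12],[-.594,-.804])[1];print(a)
M=Tpose(s["tool_pos"],s["tool_rot"])[:3,:3]@R.from_euler('x',a).as_matrix()
print(M.T@(np.array([.607,-.125,.12])-s["tool_pos"])*1000)
E
```

```text
finger 563 [[-46.7  -3.7 -11.9]
 [-46.   -2.5 -11.3]
 [-26.8   0.5  -9.4]
 [ -1.7   3.9   7.5]
 [  1.5   5.1   9.3]]
0.32582158987043913
[125.77914736 -27.9667741   51.1997505 ]
```

>>> send_rows --motion '[{"hand": -1, "slide": [0, 0, 0], "spin": 0.11}, {"hand": -1, "slide": [0, 0, 0], "spin": 0.11}, {"hand": -1, "slide": [0, 0, 0], "spin": 0.106}, {"hand": -1, "slide": [0, -14, 26], "spin": 0}, {"hand": -1, "slide": [0, -14, 26], "spin": 0}, {"hand": -1, "slide": [40, 0, 0], "spin": 0}, {"hand": -1, "slide": [40, 0, 0], "spin": 0}, {"hand": -1, "slide": [30, 0, 0], "spin": 0}]'

```text
time: 3.7
tool_pos: [0.6064, -0.13, 0.1301]
tool_rot: [-0.026, 1.556, -2.252]
contact_force: [0.5, 0.0, 0.3]
opening: 0.0004
```

```bash
cat > m.py <<'E'
from h import *
from cell import observe
import sys
s=observe();print(s["time"],s["tool_pos"],s["contact_force"])
print(toolmove(s,[float(x) for x in sys.argv[1:4]],[-.594,-.804]))
E
python3 m.py .607 -.125 .077; python3 look.py w2
```

```text
3.7 [ 0.60635888 -0.13004829  0.13013091] [0.47378375 0.02845523 0.33224094]
(array([53.1, -2.6, -5.2]), np.float64(-0.019513551024467567))
3.7 [ 0.60635888 -0.13004829  0.13013091] [0.47378375 0.02845523 0.33224094] [-0.32775109  0.60217511  1.37233908 -0.01477116  1.17214721  0.33382441]
```

View pics/w2.png

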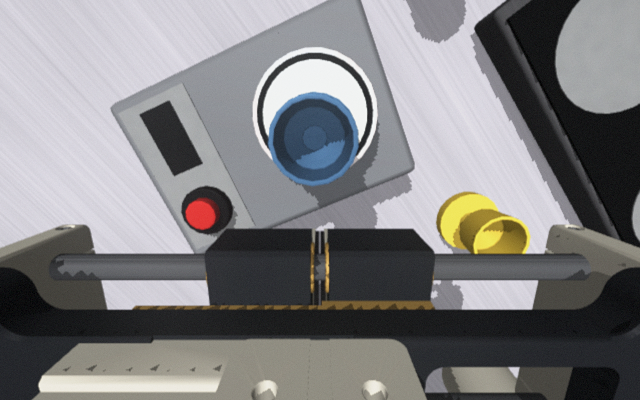

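```bash
cat > meas.py <<'E'
import sys
from h import *
s,p,T=pickle.load(open(sys.argv[1]+".pkl","rb"))
W=cloud(p,T);z=W[...,2];b=p["pixels"].astype(int)
c=np.array([.6506,-.0672]);near=np.hypot(W[...,0]-c[0],W[...,1]-c[1])<.055
pw=near&(abs(z-.071)<.003)
h=cv2.convexHull((W[pw][:,:2]*1000).astype(np.float32))[:,0].astype(float)
for i in range(4):
    C,r=circ(h);e=abs(np.hypot(*(h-C).T)-r);h=h[e<max(1,2*np.median(e))]
print("pan",C.round(1),r.round(1),len(h),np.median(z[pw]))
dark=pw&(b.sum(2)<200)
if dark.sum()>10: C2,r2=circ(W[dark][:,:2]*1000);print("ring",C2.round(1),r2.round(1),dark.sum())
blue=near&(b[...,0]>b[...,2]+35)
for n,m in(("foot",blue&(z<.088)&(z>.078)),("rim",blue&(z>.131))):
    if m.sum()<20: continue
    q=(W[m][:,:2]*1000).astype(np.float32);h=cv2.convexHull(q)[:,0].astype(float)
    for i in range(4):
        C,r=circ(h);e=abs(np.hypot(*(h-C).T)-r);h=h[e<max(1,2*np.median(e))]
    print(n,m.sum(),C.round(1),r.round(1),np.array(cv2.minEnclosingCircle(q)[0]).round(1),np.median(z[m]))
    M=T@np.linalg.inv(p["T_tool_cam"])
    print("  in tool mm",(np.linalg.inv(M)@np.r_[C/1000,.084,1])[:3]*1000)
E
python3 meas.py w2
```

```text
pan [650.8 -67.5] 45.7 45 0.07075629981837744
ring [650.4 -67.7] 40.2 1065
foot 34 [642.8 -78.5] 28.4 [664.4 -66.7] 0.08343500977243003
  in tool mm [ 45.21128277  -2.54097021 -63.78627806]
rim 1680 [642.1 -79.2] 23.5 [642.2 -79.4] 0.1361777575838813
  in tool mm [ 45.22655573  -2.69506685 -62.73756657]
```

>>> send_rows --motion '[{"hand": -1, "slide": [20, -3, 0], "spin": -0.02}, {"hand": -1, "slide": [20, 0, 0], "spin": 0}, {"hand": -1, "slide": [10, 0, 0], "spin": 0}, {"hand": -1, "slide": [0, 0, 0], "spin": 0}]'

```text
time: 4.15
tool_pos: [0.5996, -0.1274, 0.0727]
tool_rot: [-0.617, 1.548, -2.823]
contact_force: [0.4, -0.4, -0.2]
opening: 0.0005
```

```bash
python3 m.py .6270 -.0995 .077;python3 look.py w3; python3 meas.py w3; python3 - <<'E'
from cell import vision
import cv2
p=vision.read_camera("side");cv2.imwrite("pics/s3.png",cv2.resize(p["pixels"][130:270,270:440],None,fx=4,fy=4))
E
```

```text
4.15 [ 0.59960607 -0.12737829  0.07268853] [ 0.44558791 -0.43376436 -0.16997843]
(array([ -5.1,   5.5, -38.6]), np.float64(0.0010517011950283092))
4.15 [ 0.59960607 -0.12737829  0.07268853] [ 0.44558791 -0.43376436 -0.16997843] [-0.32717831  0.66025234  1.44056484 -0.01559536  1.05886163  0.31571078]
pan [650.8 -67.7] 45.7 38 0.07076146792247356
ring [650.4 -67.9] 40.2 1443
rim 4543 [642.1 -79.4] 23.6 [642.2 -79.5] 0.13614063866867268
  in tool mm [-12.55916894   5.61037337 -63.57927954]
```

View pics/s3.png

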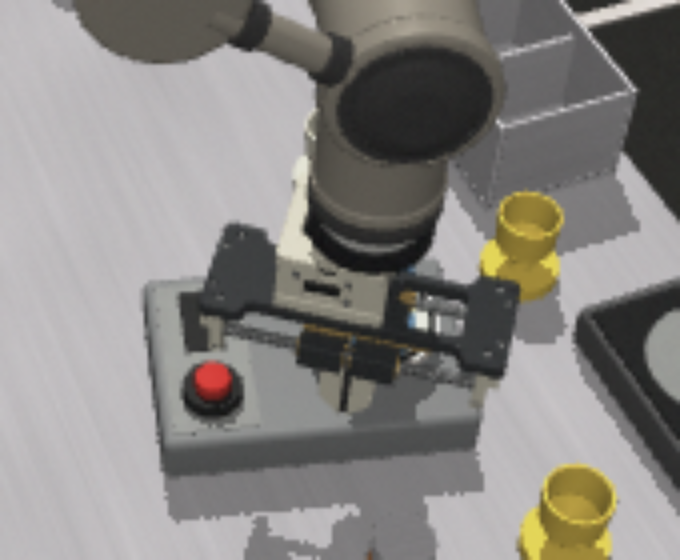

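View pics/w3.png

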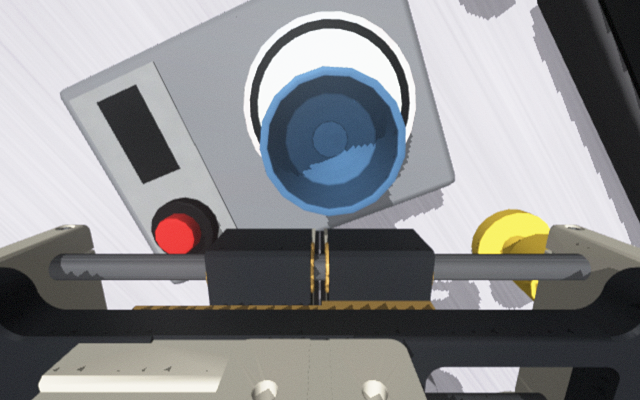

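>>> send_rows --motion '[{"hand": -1, "slide": [-5, 5.5, 0], "spin": 0}, {"hand": -1, "slide": [0, 0, -8], "spin": 0}, {"hand": -1, "slide": [0, 0, -6], "spin": 0}, {"hand": -1, "slide": [0, 0, -4], "spin": 0}, {"hand": -1, "slide": [0, 0, 0], "spin": 0}]'

```text
time: 4.75
tool_pos: [0.62, -0.1159, 0.084]
tool_rot: [-0.173, 1.556, -2.379]
contact_force: [-0.2, 0.2, -0.1]
opening: 0.0008
```

```bash
python3 m.py .6270 -.0995 .077;python3 look.py w4; python3 meas.py w4
```

```text
4.75 [ 0.61997411 -0.11587162  0.0840373 ] [-0.1621595   0.17933735 -0.0851061 ]
(array([  6.8,  -4. , -17.4]), np.float64(0.0012803635530160805))
4.75 [ 0.61997411 -0.11587162  0.0840373 ] [-0.1621595   0.17933735 -0.0851061 ] [-0.29959559  0.67001563  1.38410234 -0.0146261   1.09476012  0.34215378]
pan [650.8 -67.6] 45.7 39 0.07076020343101169
ring [650.4 -67.8] 40.2 1659
foot 1313 [642.  -79.3] 29.6 [647.7 -74.2] 0.08340632787036265
  in tool mm [ -0.57625601  -3.94526516 -42.54110121]
rim 2127 [642.3 -79.2] 23.5 [642.2 -79.2] 0.1362651138556753
  in tool mm [ -0.58002761  -3.8373912  -42.77953811]
```

>>> send_rows --motion '[{"hand": -1, "slide": [2, -1.5, 1], "spin": 0}, {"hand": -1, "slide": [2, -1, 0], "spin": 0}, {"hand": -1, "slide": [0, 0, 0], "spin": 0}]'

```text
time: 5.1
tool_pos: [0.6164, -0.1153, 0.0793]
tool_rot: [-0.231, 1.555, -2.437]
contact_force: [0.1, 0.3, 0.1]
opening: 0.0003
```

```bash
python3 m.py .6270 -.0995 .077
```

```text
5.1 [ 0.61639444 -0.11531435  0.07933914] [0.06843689 0.31157179 0.14997211]
(array([  2.1,  -0.8, -19.1]), np.float64(0.0013718637925466634))
```

>>> send_rows --motion '[{"hand": -1, "slide": [1.5, -0.5, 0], "spin": 0}, {"hand": -1, "slide": [0, 0, -2], "spin": 0}, {"hand": -1, "slide": [0, 0, -2], "spin": 0}, {"hand": -1, "slide": [0, 0, -2], "spin": 0}, {"hand": -1, "slide": [0, 0, 0], "spin": 0}]'

```text
time: 5.6
tool_pos: [0.6194, -0.1103, 0.0774]
tool_rot: [-0.251, 1.554, -2.458]
contact_force: [0.4, 0.5, -0.4]
opening: 0.0006
```

```bash
python3 m.py .6270 -.0995 .077;python3 look.py w5; python3 meas.py w5
```

```text
5.6 [ 0.61943206 -0.1103231   0.07740189] [ 0.38596511  0.46934489 -0.44137406]
(array([  0.2,  -0.3, -13.2]), np.float64(0.0006378876733796523))
5.6 [ 0.61943206 -0.1103231   0.07740189] [ 0.38596511  0.46934489 -0.44137406] [-0.29108842  0.67611722  1.39307914 -0.0153441   1.0816307   0.35181254]
pan [650.7 -67.6] 45.7 39 0.0707448010085301
ring [650.4 -67.8] 40.2 1780
foot 1584 [643.3 -77. ] 29.6 [648.7 -70.6] 0.08338777610266843
  in tool mm [ -7.24431235  -0.58740362 -40.85882739]
rim 2091 [643.6 -76.7] 23.4 [643.6 -77. ] 0.1362568903560074
  in tool mm [ -7.25119825  -0.50423307 -41.27184467]
```

View pics/w5.png

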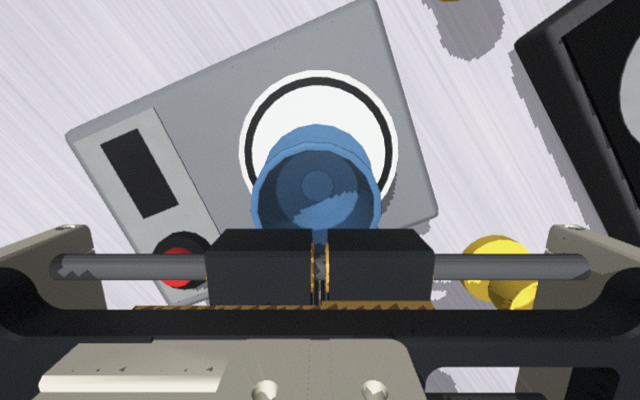

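The tap moved the cup about 2.7 mm along the line. It stayed upright, with the cup at (316,180) and the pan at (318,130). I'll carry on with more light taps.

>>> send_rows --motion '[{"hand": -1, "slide": [0, 0, -2], "spin": 0}, {"hand": -1, "slide": [0, 0, -2], "spin": 0}, {"hand": -1, "slide": [0, 0, 0], "spin": 0}]'

```text
time: 5.95
tool_pos: [0.6219, -0.107, 0.0774]
tool_rot: [-0.246, 1.554, -2.453]
contact_force: [-0.8, -0.2, 0.2]
opening: 0.0002
```

```bash
python3 m.py .6270 -.0995 .077;python3 look.py w6; python3 meas.py w6
```

```text
5.95 [ 0.62194157 -0.10698017  0.07739321] [-0.76226968 -0.23350186  0.2454024 ]
(array([ 0.3, -0.4, -9. ]), np.float64(0.0006181171686469237))
5.95 [ 0.62194157 -0.10698017  0.07739321] [-0.76226968 -0.23350186  0.2454024 ] [-0.28477953  0.67925837  1.38676812 -0.01542908  1.08489571  0.35813779]
pan [650.7 -67.6] 45.7 44 0.07072532635656184
ring [650.4 -67.8] 40.2 1719
foot 1578 [645.6 -73.8] 29.7 [650.4 -67.6] 0.08338402855404471
  in tool mm [ -7.25576698  -0.68041605 -40.66783226]
rim 2087 [645.9 -73.6] 23.6 [646.2 -73.3] 0.13625788632187993
  in tool mm [ -7.26150417  -0.56098068 -40.99629391]
```

>>> send_rows --motion '[{"hand": -1, "slide": [0, 0, -2], "spin": 0}, {"hand": -1, "slide": [0, 0, -2], "spin": 0}, {"hand": -1, "slide": [0, 0, 0], "spin": 0}]'

```text
time: 6.3
tool_pos: [0.6244, -0.1037, 0.0774]
tool_rot: [-0.243, 1.554, -2.449]
contact_force: [0.2, -0.1, -0.3]
opening: 0.0005
```

```bash
python3 m.py .6270 -.0995 .077;python3 look.py w7; python3 meas.py w7
```

```text
6.3 [ 0.6244206  -0.10366972  0.077364  ] [ 0.17842558 -0.09413219 -0.25475766]
(array([ 0.3, -0.4, -4.9]), np.float64(0.0005420558005317886))
6.3 [ 0.6244206  -0.10366972  0.077364  ] [ 0.17842558 -0.09413219 -0.25475766] [-0.2785883   0.68242199  1.3804714  -0.01546822  1.08812014  0.36438017]
pan [650.8 -67.7] 45.7 42 0.07068503294657183
ring [650.4 -67.9] 40.2 1631
foot 1573 [648.2 -70.4] 29.6 [653.1 -63.8] 0.08337396189709242
  in tool mm [ -7.29128537  -0.70617234 -40.78351894]
rim 2086 [648.4 -70.1] 23.5 [648.5 -70.3] 0.1362742809130635
  in tool mm [ -7.29729955  -0.61695242 -41.13464797]
```

>>> send_rows --motion '[{"hand": -1, "slide": [0, 0, -2], "spin": 0}, {"hand": -1, "slide": [0, 0, -1], "spin": 0}, {"hand": -1, "slide": [0, 0, 0], "spin": 0}, {"hand": -1, "slide": [0, 0, 4], "spin": 0}, {"hand": -1, "slide": [0, 0, 8], "spin": 0}, {"hand": -1, "slide": [0, 0, 14], "spin": 0}, {"hand": -1, "slide": [0, 0, 0], "spin": 0}]'

```text
time: 7.05
tool_pos: [0.6094, -0.1236, 0.0776]
tool_rot: [-0.256, 1.554, -2.462]
contact_force: [0.4, -0.1, -0.7]
opening: 0.0002
```

```bash
python3 m.py .6270 -.0995 .077;python3 look.py w8; python3 meas.py w8
```

```text
7.05 [ 0.60942453 -0.12363609  0.07758696] [ 0.35960076 -0.10217667 -0.69851508]
(array([  0.1,  -0.2, -29.9]), np.float64(0.0010270827398589316))
7.05 [ 0.60942453 -0.12363609  0.07758696] [ 0.35960076 -0.10217667 -0.69851508] [-0.3160697   0.66406885  1.4167603  -0.01606528  1.0699483   0.3269461 ]
pan [650.7 -67.7] 45.7 63 0.07053873850159423
ring [649.8 -67.8] 40.7 1916
rim 4186 [650.2 -67.9] 23.6 [650.2 -67.9] 0.13618329519207512
  in tool mm [ -7.53277913  -0.2846433  -68.93971565]
```

View pics/w8.png

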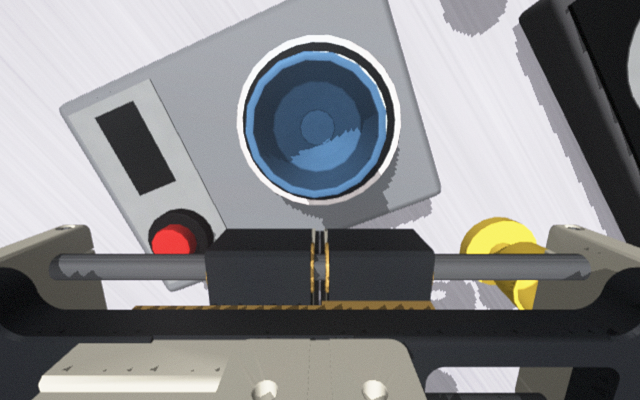

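>>> send_rows --motion '[{"hand": -1, "slide": [-20, 0, 5], "spin": 0}, {"hand": -1, "slide": [-30, 0, 5], "spin": 0}, {"hand": -1, "slide": [-20, 0, 0], "spin": 0}, {"hand": -1, "slide": [0, 0, 0], "spin": 0.14}, {"hand": -1, "slide": [0, 0, 0], "spin": 0.14}, {"hand": -1, "slide": [0, 0, 0], "spin": 0.14}, {"hand": -1, "slide": [0, 0, 0], "spin": 0.14}, {"hand": -1, "slide": [0, 0, 0], "spin": 0.14}]'

```text
time: 7.9
tool_pos: [0.6046, -0.1314, 0.1515]
tool_rot: [0.5, 1.557, -2.434]
contact_force: [0.0, 0.4, 0.3]
opening: -0.0001
```

>>> send_rows --motion '[{"hand": -1, "slide": [0, 0, 0], "spin": 0.14}, {"hand": -1, "slide": [0, 0, 0], "spin": 0.05}, {"hand": -1, "slide": [0, 0, 0], "spin": 0}]'

```text
time: 8.2
tool_pos: [0.6047, -0.1314, 0.1518]
tool_rot: [0.716, 1.558, -2.42]
contact_force: [0.1, 0.6, -0.7]
opening: 0.0003
```

```bash
sed -i 's/\[-.594,-.804\]/[-1,0]/' m.py; python3 m.py .5288 -.0712 .09; python3 look.py w9
```

```text
8.2 [ 0.60465978 -0.1313526   0.15178622] [ 0.12664025  0.58906305 -0.65062149]
(array([ 62. , -61.1,  74.9]), np.float64(0.005318340959260505))
8.2 [ 0.60465978 -0.1313526   0.15178622] [ 0.12664025  0.58906305 -0.65062149] [-0.33182803  0.57968728  1.34910782 -0.01207527  1.21927086  1.23788677]
```

View pics/w9.png

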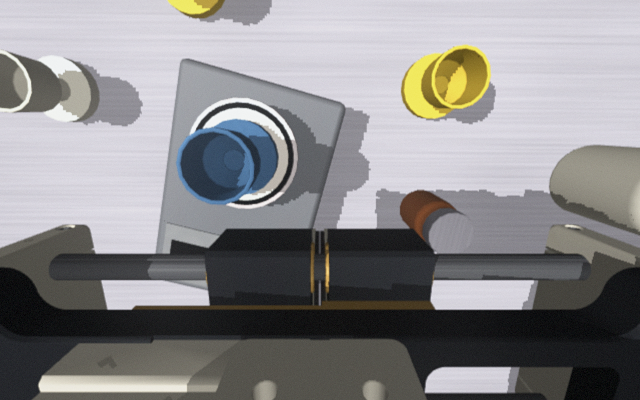

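>>> send_rows --motion '[{"hand": -1, "slide": [0, 0, 37], "spin": 0}, {"hand": -1, "slide": [0, -30, 35], "spin": 0}, {"hand": -1, "slide": [0, -30, 0], "spin": 0}, {"hand": -1, "slide": [15, 0, 0], "spin": 0}, {"hand": -1, "slide": [15, 0, 0], "spin": 0}, {"hand": -1, "slide": [0, 0, 0], "spin": 0}]'

```text
time: 8.85
tool_pos: [0.5284, -0.0703, 0.1209]
tool_rot: [0.748, 1.558, -2.377]
contact_force: [0.1, -0.4, -0.1]
opening: 0.0002
```

```bash
python3 m.py .5288 -.0712 .08; python3 - <<'E'
from cell import vision
import cv2
p=vision.read_camera("side");cv2.imwrite("pics/s10.png",cv2.resize(p["pixels"][130:270,270:440],None,fx=4,fy=4))
E
```

```text
8.85 [ 0.52842223 -0.07031669  0.12093508] [ 0.0699165  -0.42101573 -0.05076037]
(array([40.9,  0.5, -0.7]), np.float64(0.016309265726546826))
```

View pics/s10.png

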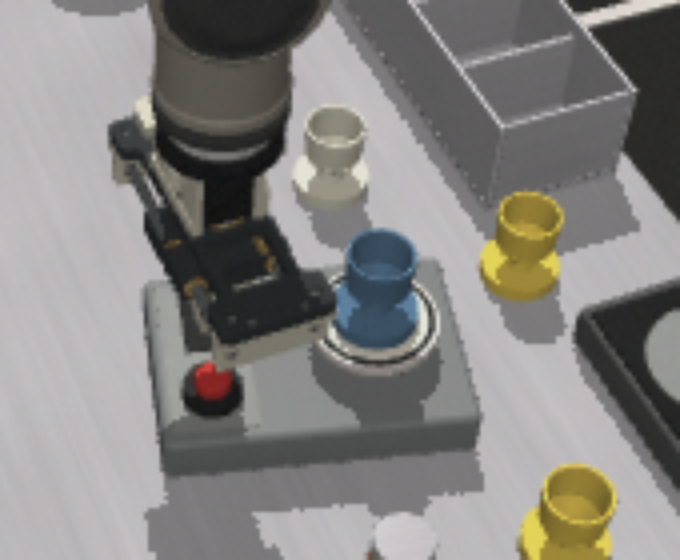

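>>> send_rows --motion '[{"hand": -1, "slide": [15, 0, 0], "spin": 0}, {"hand": -1, "slide": [12, 0, 0], "spin": 0}, {"hand": -1, "slide": [6, 0, 0], "spin": 0}, {"hand": -1, "slide": [3, 0, 0], "spin": 0}, {"hand": -1, "slide": [0, 0, 0], "spin": 0}]'

```text
time: 9.4
tool_pos: [0.5313, -0.0723, 0.0873]
tool_rot: [1.331, 1.56, -1.793]
contact_force: [0.4, 0.9, -0.0]
opening: 0.0002
```

```bash
python3 m.py .5288 -.0712 .061
```

```text
9.4 [ 0.53126171 -0.072286    0.08726909] [ 0.40568666  0.90937537 -0.04178506]
(array([26.3, -1.4,  2.4]), np.float64(0.017359573157212878))
```

>>> send_rows --motion '[{"hand": -1, "slide": [6, -1, 2], "spin": 0}, {"hand": -1, "slide": [5, 0, 0], "spin": 0}, {"hand": -1, "slide": [3, 0, 0], "spin": 0}, {"hand": -1, "slide": [2, 0, 0], "spin": 0}, {"hand": -1, "slide": [1, 0, 0], "spin": 0}]'

```text
time: 9.9
tool_pos: [0.5298, -0.0717, 0.0699]
tool_rot: [1.515, 1.56, -1.609]
contact_force: [0.8, 0.9, -0.2]
opening: 0.0007
```

>>> send_rows --motion '[{"hand": -1, "slide": [1.5, 0, 0], "spin": 0}, {"hand": -1, "slide": [1.5, 0, 0], "spin": 0}]'

```text
time: 10.1
tool_pos: [0.5299, -0.0717, 0.0669]
tool_rot: [1.544, 1.56, -1.58]
contact_force: [-1.6, 0.4, 1.9]
opening: 0.0005
```

Contact starts at about z = 0.068. I'll press on in small steps.

>>> send_rows --motion '[{"hand": -1, "slide": [2, 0, 0], "spin": 0}, {"hand": -1, "slide": [2, 0, 0], "spin": 0}]'

```text
time: 10.3
tool_pos: [0.5299, -0.0717, 0.063]
tool_rot: [1.563, 1.56, -1.561]
contact_force: [-1.6, 1.2, 3.4]
opening: 0.0004
```

>>> send_rows --motion '[{"hand": -1, "slide": [1.5, 0, 0], "spin": 0}, {"hand": -1, "slide": [1, 0, 0], "spin": 0}]'

```text
time: 10.5
tool_pos: [0.53, -0.0717, 0.061]
tool_rot: [1.597, 1.56, -1.527]
contact_force: [-3.5, 0.3, 13.4]
opening: 0.0004
```

Force jumped to 13 N, so the button has bottomed (about 6–7 mm of travel). Now I'll lift and retreat.

>>> send_rows --motion '[{"hand": -1, "slide": [-5, 0, 0], "spin": 0}, {"hand": -1, "slide": [-10, 0, 0], "spin": 0}, {"hand": -1, "slide": [-25, 0, 0], "spin": 0}, {"hand": -1, "slide": [-40, 0, 0], "spin": 0}, {"hand": -1, "slide": [-40, 0, 0], "spin": 0}, {"hand": -1, "slide": [-20, 0, 20], "spin": 0}, {"hand": -1, "slide": [0, 0, 30], "spin": 0}, {"hand": -1, "slide": [0, 0, 0], "spin": 0}]'

```text
time: 11.3
tool_pos: [0.4791, -0.0712, 0.2089]
tool_rot: [1.741, 1.559, -1.382]
contact_force: [0.2, 0.2, 0.2]
opening: 0.0003
```

```bash
python3 look.py w11; python3 meas.py w11; python3 - <<'E'
from h import *
from cell import vision
s,p,T=pickle.load(open("w11.pkl","rb"));W=cloud(p,T);b=p["pixels"].astype(int)
red=(b[...,2]>120)&(b[...,1]<80)&(abs(W[...,0]-.529)<.03)&(abs(W[...,1]+.071)<.03);print("red",red.sum(),np.nanmean(W[red],0) if red.any() else 0)
p=vision.read_camera("side");cv2.imwrite("pics/s11.png",p["pixels"])
W=cloud(p,p["world_from_camera"]);b=p["pixels"].astype(int)
red=(b[...,2]>120)&(b[...,1]<80)&(abs(W[...,0]-.529)<.03)&(abs(W[...,1]+.071)<.03);print("side red",red.sum(),np.nanmax(W[red][:,2]))
q=vision.read_camera("top");d=cv2.absdiff(q["pixels"],pickle.load(open("top0.pkl","rb"))["pixels"]);cv2.imwrite("pics/t11.png",q["pixels"])
E
```

```text
11.3 [ 0.47913356 -0.07115735  0.20886559] [0.15325467 0.15005826 0.24703456] [-0.29871001  0.28188276  1.6635956  -0.01152286  1.19046882  1.25833052]
pan [650.1 -67.7] 45.4 36 0.07059598260790906
ring [650.5 -67.5] 40.2 602
foot 1482 [649.4 -67.6] 29.2 [649.1 -67.5] 0.08318881984466867
  in tool mm [ 125.20080183   -1.93961906 -170.01160796]
rim 298 [649.  -67.9] 22.9 [635.7 -67.9] 0.13590969089980842
  in tool mm [ 125.20304265   -1.69198605 -169.66387841]
red 452 [ 0.52844032 -0.07134697  0.06595863]
side red 55 0.06989626794838089
```

View pics/s11.png

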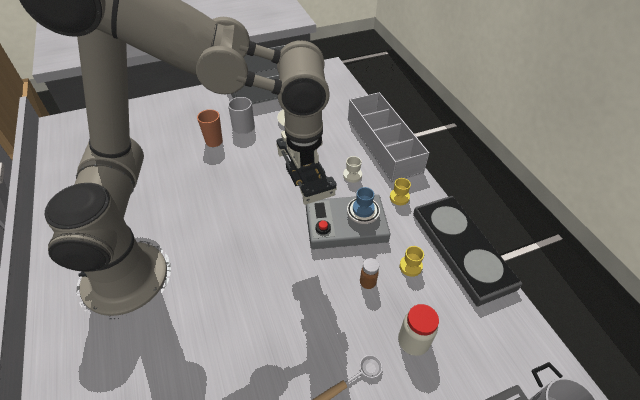

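View pics/w11.png

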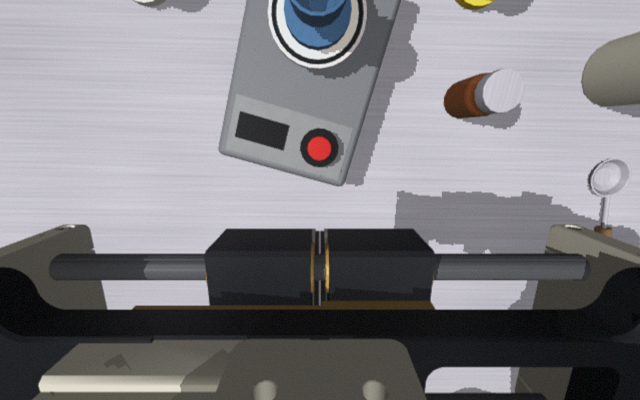

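The cup stands upright inside the ring (side picture, 364,205). The button is up at (319,148) in the wrist picture, nothing else has moved, and the hand is clear.

```bash
python3 -c "
from cell import job,observe
print(job.hand_in());print(observe()['time'])"
```

```text
the job is handed in; nothing more can be done
None
the job is handed in; nothing more can be done
```

The blue cup now stands in the middle of the pan with its foot wholly inside the dark ring. The zero button has been pressed right down and has come back up. The job is handed in, about 11.5 s in.

- **Cup:** I nudged it about 14 mm in four light taps of the closed fingertips, about 6 mm above the pan, then drew the hand away. The last checks put the cup's axis 0.5 to 1.2 mm from the pan's middle, against about 8 mm allowed. It stayed upright.
- **Button:** It went down about 6 to 7 mm from first contact, and the force rose to 13 N at the bottom. After release its top measured the same height as before (66 mm).
- **Everything else:** By eye, in the last side and wrist pictures, the other things look unmoved. The hand was clear, with force readings near zero. I saved a last top picture but did not compare it with the first.

**Disagreements:** Pan-middle estimates from different views differed by up to about 1 mm. In the last picture the cup's rim was only partly visible, so I went by the foot and the earlier view from nearly overhead. The arm overshot some of the small moves, and I corrected that before touching the cup.

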